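# Put the glass-cutting kit back in its fitted tray

## Robot

A 7-joint arm with a two-finger parallel gripper is mounted at the origin on a cart in front of the work surface, level with it; the furniture and walls round the work are solid. World frame = base frame: x ahead of the robot, y to its left, z up, the work surface at z = 0. Lengths are in mm, angles in rad, forces in N, time in s.
With the tool pointing down it reaches from about 425 to 875 mm from the base axis. Payload 4.7 kg.
Tool frame: the origin (TCP) lies at the very end of the fingers, on their centre line; the grasp point (between the pads) lies 19 mm behind it; z points along the fingers, y is the line along which they close (so a half turn about z gives the same grasp; the last joint's range is limited). The gripper opens to 85 mm and grips with 20 to 120 N. Pads are 22 mm wide; open, the fingers measure 114 mm over their backs; the gripper's body (76 mm by 85 mm) begins 54 mm behind the grasp point. The pads swing forward as they close: fully open they stand 13 mm farther back than shut.
Start: joints at [1.272, 0.321, -0.07, 1.45, 0.023, 1.371, -0.057], TCP at [200, -618.489, 196.849] pointing down, gripper open.
Joint ranges: [-2.86, 2.86], [-0.3, 2.09], [-1.38, 1.24], [0.06, 2.45], [-1.56, 4.7], [0.09, 2.05], [-2.69, 2.69]. Speed limits (rad/s): [2.57, 2.57, 3.14, 3.14, 3.14, 3.14, 3.14].

## Interface

Orientations are given as [roll, pitch, yaw] about the fixed x, y, z axes, in that order (R = Rz(yaw) Ry(pitch) Rx(roll)).
In Python, from workcell import state, get_image, get_calibration, finish_job gives the robot as it stands.
- The arm moves only by the shell command python3 -m crank 'ROWS' [FORCE]. ROWS is a JSON object of lists of equal length, an entry for each row: "gripper": the gripper command: -1 is shut, 1 is fully open, values between are in proportion; "dp": the shift along the tool's x, y, z in cm, a list of three; "angular": the turn, a rotation vector about the tool's x, y, z in degrees, a list of three. A call has 1 to 5 rows; each row shifts and turns the commanded pose from where the row before left it, along the tool's axes as they then stand; what a row does not reach is not made up. A row lasts 1/8 s, in which the tool goes at most 62.5 mm and 10.7 degrees, less where a joint would pass 70% of its speed; a pose out of reach is approached as far as the arm can. A call with a gripper value outside its range is refused whole. The fingers move at their own pace and stop on an object; FORCE is the grip in N (left out, the last holds). Time passes only in rows, so rows that do not move let the fingers close. It gives the time, the measured TCP pose, the force, the opening and the grip force at its end, in the units of the state.
- state(): the state, without advancing time (a new reading comes with each control period).
- get_image(name): name is "scene" or "side" or "wrist"; returns the picture (480x640x3 uint8, red, green, blue); there is no depth.
- get_calibration(name): a dict with "fx", "fy", "cx", "cy" (pixels), "T" (4x4, takes a point from camera to world coordinates); the wrist camera has in their place "tool_from_camera" (4x4, takes a point from camera to tool coordinates, whose origin is the TCP and whose axes are the flange's). Camera axes: x right, y down, z forward; pixel columns grow to the right and rows downward; lengths in mm; the calibration is good to about 2 mm. A picture is of the moment at which its call begins: read the wrist's pose just before it. get_calibration takes no time and is no camera call.
- finish_job(): hands the job in; it is judged then, once.
The state is a dict: "time_s": time; "joint_pos": joint angles; "joint_vel": joint speeds; "effort": joint torques, N m; "ee_pos": TCP position; "tool_rot": TCP orientation; "contact_force": force on the tool from outside, world axes, zero at the start; "wrist_torque": the same for the moment, N m; "width": opening from 0.0 (shut) to 1.0 (fully open); "gripper_force": force on a finger pad.
Only numpy, scipy, OpenCV 4.12 (cv2) and the standard library are available. Lean on these libraries where they do the work, as an engineer would, in place of code of your own. Each camera call takes 0.05 s, during which the arm holds its last target. There are 200 camera calls.

## Task

Put the glass-cutting kit back in its fitted wooden tray: the glass cutter in the narrow slot, the running pliers (the pair with the cross bar on the jaws) in the pliers nest with the jaws in its narrow end, and the white oil bottle upright in the round well. Set each fully down in its place without dropping it, and never let the oil bottle tip over. The grozing pliers and the brown dropper bottle are not part of the kit: leave them where they are.

Things in the scene. Friction and masses are not known exactly. Their poses are not given: they have to be found in the camera images.
- running_grip (a point): Running pliers: short jaws ending in a 34 mm wide cross bar (T shape), blue handles, 56x172x14 mm, 220 g, lying flat. The point is the grip: on the centre line, 39 mm from mid-length towards the handle ends, 6 mm up; there the handles are widest, 56 mm across, 12 high. +y runs to the handle ends, x across, z up. The balance point is about 25 mm from the grip towards the jaws.
- cutter_mid (a point): Oil-fed glass cutter: a slim pale barrel 13 mm thick, 127 mm long, with a thin metal head, lying on its side, 60 g. The point is mid-length on its axis, 7 mm up; y runs along it (head at -y); it can roll about y.
- oil_mid (a point): Cutting-oil bottle: plain white plastic, no label, black cap with a pointed nozzle, standing; 34 mm across up to 66 mm height, 104 high in all, 90 g. The point is on its axis, 40 mm above its foot.
- nest_pliers (a point): Pliers nest, one of the two columns of the wooden tray (166x222 mm, rim 16 high). Point: on its felt floor, 8 mm above the worktop, right below where the grip point belongs; +y to its wide (handle) end, nearer the robot; z up. 190 mm long; handle end 70 wide, jaw end 48 wide; walls 8 high, none (nor rim) from 51 mm on the jaw side to 27 mm on the handle side of the point (finger trough).
- nest_cutter (a point): Cutter's nest, the narrow slot in the other column, 78 mm beside the pliers': 29 mm wide, 144 long, walls 8 high, missing for 32 mm (-y) and 38 mm (+y) either side of the point (finger trough). Point: middle of its felt floor, 8 mm above the worktop, right below where the cutter's point belongs; y along the slot (+y nearer the robot), z up.
- well (a point): Round well for the oil bottle in a wooden block 60x56 mm, in line with the cutter's nest at the end nearer the robot, 105 mm from that nest's point. Hole 46 mm across, 18 deep. Point: centre of its floor, 20 mm above the worktop; block top 38 mm above the worktop.
- grozing_mid (a point): Grozing pliers, not part of this kit: straight narrow jaws, 26 mm over both, without a cross bar; red handles, 56x174x14 mm, lying flat. The point is mid-length, 6 mm up; +y runs to the handle ends.
- flux_mid (a point): Brown glass dropper bottle, not part of this kit: picture label, black rubber teat, 33 mm across, 102 high, standing (a second one, far back by the radio, does not matter). The point is on its axis, 40 mm up.

How it is judged (in metres and radians):
At the end, for the whole second after the job is handed in: Pliers flat in their nest, jaws in the narrow end, within 14 mm and 0.2 rad; cutter down in its slot (13 mm across, 14 along, 0.2 rad); oil bottle upright on the well's floor (11 mm); the two others moved under 30 mm; released, at rest (x of running_grip in the frame of nest_pliers between -0.014 and 0.014 m and y of running_grip in the frame of nest_pliers between -0.014 and 0.014 m and z of running_grip in the frame of nest_pliers below 0.0095 m and angle between the y axis of running_grip and the y axis of nest_pliers, either way round below 0.2 rad and angle between running_grip's own z axis and vertical below 0.1 rad and x of cutter_mid in the frame of nest_cutter between -0.013 and 0.013 m and y of cutter_mid in the frame of nest_cutter between -0.014 and 0.014 m and z of cutter_mid in the frame of nest_cutter below 0.0105 m and angle between the y axis of cutter_mid and the y axis of nest_cutter, either way round below 0.2 rad and horizontal distance between oil_mid and well below 0.011 m and z of oil_mid in the frame of well below 0.045 m and angle between oil_mid's own z axis and vertical below 0.12 rad and distance of each of grozing_mid, flux_mid from where it was at the start of the episode below 0.03 m and linear speed of each of running, cutter, oil below 0.02 m/s and contact force between the fingers and running below 0.05 N and contact force between the fingers and cutter below 0.05 N and contact force between the fingers and oil below 0.05 N); the robot touches nothing.
It fails at once if the grozing pliers are disturbed (distance of grozing_mid from where it was at the start of the episode above 0.03 m).
It fails at once if the dropper bottle is disturbed or tipped (distance of flux_mid from where it was at the start of the episode above 0.03 m or angle between flux_mid's own z axis and vertical above 0.5 rad).
It fails at once if the oil bottle is tipped over (angle between oil_mid's own z axis and vertical above 0.6 rad).
It fails at once if a piece of the kit is dropped (falls faster than 0.6 m/s, out of the fingers) ((linear speed of running above 0.6 m/s and contact force between the fingers and running below 0.01 N) or (linear speed of cutter above 0.6 m/s and contact force between the fingers and cutter below 0.01 N) or (linear speed of oil above 0.6 m/s and contact force between the fingers and oil below 0.01 N)).
It also fails if it takes over 128 s, if anything falls off the work surface, if the arm or the gripper's body presses on something with over 40 N, if the wrist force passes 120 N, or if a joint passes its speed limit or range.

## Working session

There is one attempt and no reset: what is moved stays moved. The work goes in short steps, Python scripts to look and compute and a shell command to move; the robot and the scene stay as the last step left them, time stands still between calls to the robot, and variables do not carry over. Pictures are saved under pics/ and viewed, at most 14 in all, crops included, and the job is handed in when it is done.

```bash
mkdir -p pics; ls; cat > h.py <<'E'
from workcell import state,get_image,get_calibration
import numpy as np,cv2
from scipy.spatial.transform import Rotation as R
def shot(n,f,box=None,s=1):
    st=state(); im=get_image(n)[:,:,::-1].copy(); cv2.imwrite('pics/raw_'+f,im)
    crop('raw_'+f,f,box,s); return st
def crop(src,f,box=None,s=1):
    im=cv2.imread('pics/'+src)
    if box: im=im[box[1]:box[3],box[0]:box[2]]
    if s!=1: im=cv2.resize(im,None,fx=s,fy=s,interpolation=cv2.INTER_CUBIC)
    cv2.imwrite('pics/'+f,im)
def tool(st):
    T=np.eye(4);T[:3,:3]=R.from_euler('xyz',st['tool_rot']).as_matrix();T[:3,3]=st['ee_pos'];return T
def pix(n,u,v,z,st=None):
    c=get_calibration(n)
    T=c['T'] if n!='wrist' else tool(st)@np.array(c['tool_from_camera'])
    T=np.array(T);d=T[:3,:3]@np.array([(u-c['cx'])/c['fx'],(v-c['cy'])/c['fy'],1])
    return T[:3,3]+d*(z-T[2,3])/d[2]
def proj(n,p,st=None):
    c=get_calibration(n)
    T=c['T'] if n!='wrist' else tool(st)@np.array(c['tool_from_camera'])
    q=np.linalg.inv(T)@np.append(p,1);return c['cx']+c['fx']*q[0]/q[2],c['cy']+c['fy']*q[1]/q[2]
def go(p,yaw=None):
    "dp cm in tool axes from current pose, and yaw difference deg about tool z, tilt"
    st=state();T=tool(st);print('dp cm',np.round(T[:3,:3].T@(np.array(p)-T[:3,3])/10,2))
    print('tcp',np.round(st['ee_pos'],1),'rot',np.round(st['tool_rot'],3),'t',st['time_s'],'w',st['width'])
E
python3 - <<'E'
from h import *
s=shot('scene','a.png');shot('side','b.png')
print(s); print(get_calibration('scene'),get_calibration('wrist'))
E
```

```text
pics
{'time_s': 0.0, 'joint_pos': array([ 1.27212446,  0.32184408, -0.0700731 ,  1.45167407,  0.02261226,
        1.37078622, -0.05688054]), 'joint_vel': array([-5.43143298e-05,  1.53850992e-03,  5.61946824e-04, -1.29798433e-03,
       -2.60346260e-03,  9.02791684e-04, -1.53342902e-03]), 'effort': array([-9.05143934e-04, -4.93581462e+01, -3.82581968e-01, -3.14328539e+01,
        1.29216816e-02,  1.13609093e-02, -1.53792678e-05]), 'ee_pos': array([ 199.75715536, -617.91370033,  195.71024628]), 'tool_rot': array([-3.13967109e+00,  1.13185337e-04,  3.12813396e-01]), 'contact_force': array([-0.39573718, -0.12381118,  0.11149071]), 'wrist_torque': array([ 0.01056526, -0.03361655,  0.00548268]), 'gripper_force': 0.0, 'width': 0.9957253476571566}
{'fx': 620.6576079593817, 'fy': 620.6576079593817, 'cx': 305.4042902742283, 'cy': 240.34966849649368, 'T': array([[ 8.41760186e-01, -3.33298363e-01,  4.24678691e-01,
        -2.89455576e+02],
       [-5.39798619e-01, -5.30666902e-01,  6.53460090e-01,
        -1.17682155e+03],
       [ 7.56574730e-03, -7.79297658e-01, -6.26608266e-01,
         1.19396961e+03],
       [ 0.00000000e+00,  0.00000000e+00,  0.00000000e+00,
         1.00000000e+00]])} {'fx': 401.2313767629686, 'fy': 401.2313767629686, 'cx': 319.7101222487986, 'cy': 237.42104731400062, 'tool_from_camera': array([[ 3.51498669e-04, -9.63343099e-01, -2.68272156e-01,
         6.80991979e+01],
       [ 9.99999334e-01,  4.37056331e-05,  1.15328747e-03,
        -1.05918997e+00],
       [-1.09928652e-03, -2.68272382e-01,  9.63342473e-01,
        -1.76658301e+02],
       [ 0.00000000e+00,  0.00000000e+00,  0.00000000e+00,
         1.00000000e+00]])}
```

View pics/a.png

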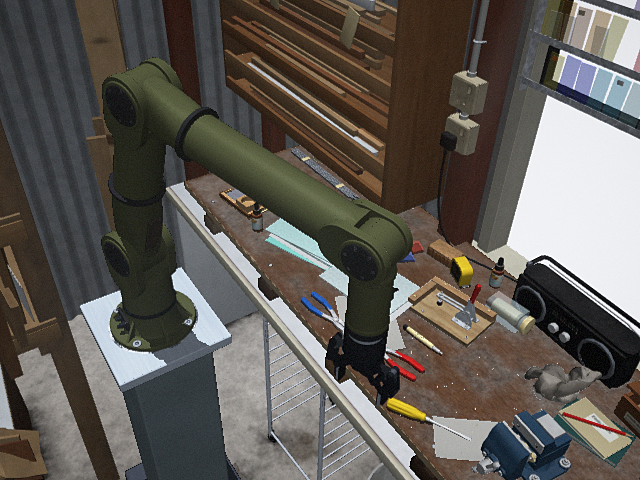

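View pics/b.png

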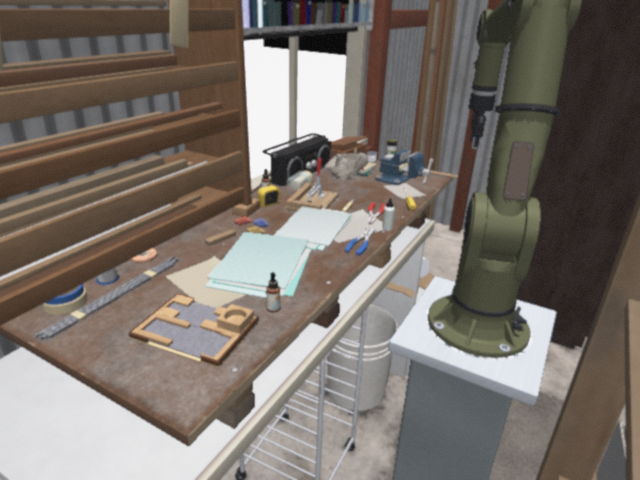

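The first picture shows the blue pliers at about (318,305), the red pliers at (405,365), a pale cutter at (423,340), and the kit tray at (243,200) with the brown bottle at (257,218) beside it. The side view shows the tray at (195,325), the dropper at (273,292), the white bottle at (389,215), and the blue pliers at (358,243).

```bash
python3 - <<'E'
from h import *
for n,l in [('scene',[(318,305),(405,365),(423,340),(243,203),(257,230)]),('side',[(195,325),(235,325),(273,309),(388,229),(358,243),(376,210),(349,206)])]:
    for u,v in l: print(n,u,v,pix(n,u,v,5).round())
crop('raw_b.png','c.png',(310,170,450,275),5.7)
crop('raw_a.png','d.png',(280,270,480,420),4)
E
```

```text
scene 318 305 [ 394. -190.    5.]
scene 405 365 [ 460. -477.    5.]
scene 423 340 [ 551. -438.    5.]
scene 243 203 [448. 338.   5.]
scene 257 230 [416. 187.   5.]
side 195 325 [530. 346.   5.]
side 235 325 [456. 300.   5.]
side 273 309 [420. 205.   5.]
side 388 229 [ 361. -349.    5.]
side 358 243 [ 399. -208.    5.]
side 376 210 [ 455. -468.    5.]
side 349 206 [ 549. -448.    5.]
```

View pics/c.png

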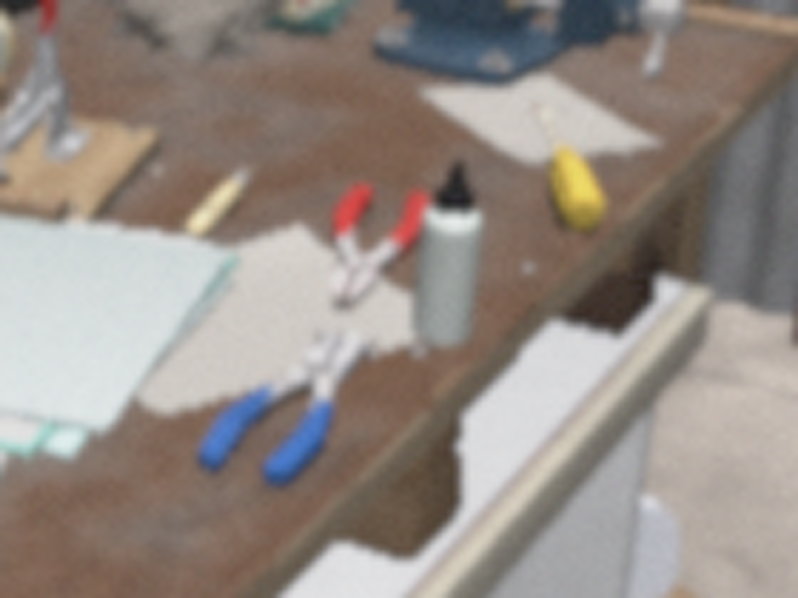

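View pics/d.png

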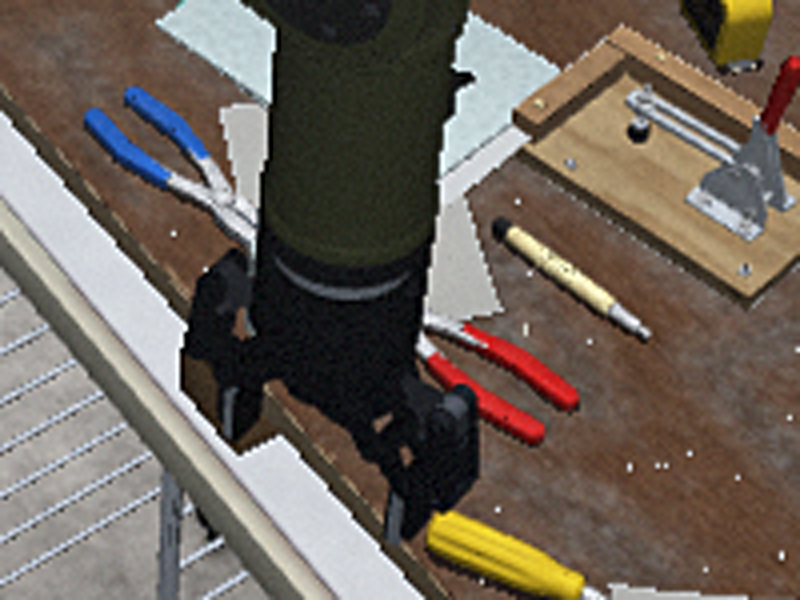

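The enlarged crops show the running pliers' handles pointing towards the tray, with the cutter's black end at crop (500,228) and its tip at (648,335). I'll go up and look down with the wrist camera.

```bash
python3 -m crank '{"gripper":[1,1],"dp":[[0,0,-5.2],[0,0,-5.2]],"angular":[[0,0,9],[0,0,8.9]]}' 40
python3 -m crank '{"gripper":[1,1,1,1,1],"dp":[[3.9,-4.5,0],[3.9,-4.5,0],[3.9,-4.5,0],[3.9,-4.5,0],[3.9,-4.5,0]],"angular":[[0,0,0],[0,0,0],[0,0,0],[0,0,0],[0,0,0]]}'
python3 -m crank '{"gripper":[1,1,1],"dp":[[3.9,-4.5,0],[0,0,0],[0,0,0]],"angular":[[0,0,0],[0,0,0],[0,0,0]]}'
python3 -c "
from h import *
go([430,-330,300]);s=shot('wrist','e.png');np.save('e.npy',s)"
```

```text
time_s: 0.35
ee_pos: [199.7, -617.8, 300.8]
tool_rot: [-3.139, 0.001, -0.005]
contact_force: [1.5, -0.8, 0.2]
width: 1.001
gripper_force: 0.0
time_s: 0.98
ee_pos: [395.8, -391.7, 300.5]
tool_rot: [-3.142, 0.0, 0.0]
contact_force: [0.9, -0.2, 0.5]
width: 1.0
gripper_force: 0.0
time_s: 1.35
ee_pos: [433.4, -348.7, 300.4]
tool_rot: [3.141, 0.001, 0.001]
contact_force: [-0.4, -0.1, -0.5]
width: 0.999
gripper_force: 0.0
dp cm [-0.34 -1.87  0.04]
tcp [ 433.4 -348.7  300.4] rot [3.141e+00 1.000e-03 1.000e-03] t 1.35 w 0.9993714469006618
```

View pics/e.png

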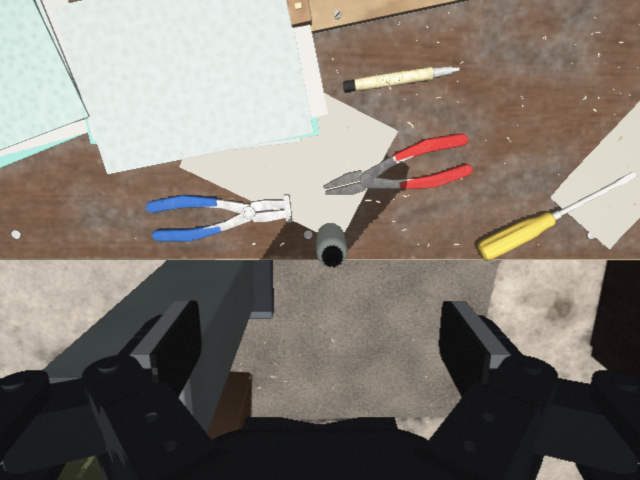

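Top view: the pliers run from handle ends (149,206)/(155,237) to the cross bar (288,207). The bottle is at (331,240), the cutter at (345,86)–(459,69), and the bench edge at v≈260. I'll enlarge it.

```bash
python3 -c "
from h import *
crop('raw_e.png','e2.png',(140,55,475,275),2.38)"
```

```text
(no output)
```

View pics/e2.png

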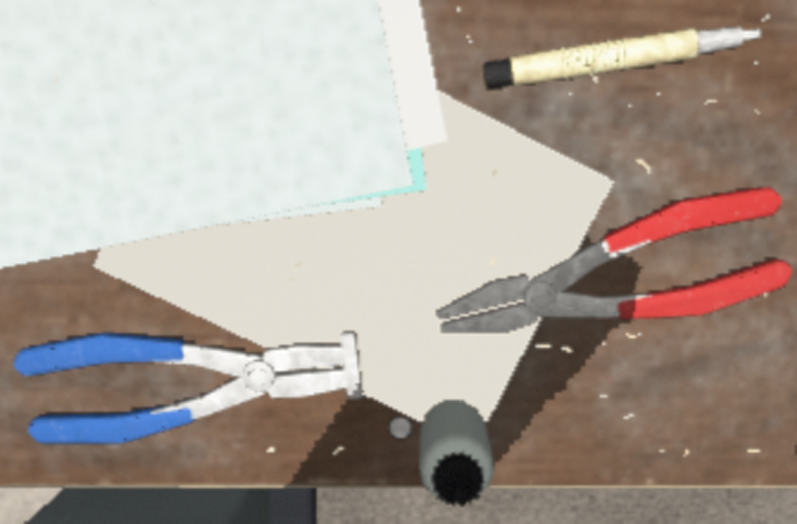

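Crop points: pliers' handle ends (17,362) and (32,432), bar ends (347,333)/(353,395); cutter (484,75)–(760,34); oil bottle foot's near edge (455,402), dark cap (457,478).

```bash
python3 - <<'E'
from h import *
s=np.load('e.npy',allow_pickle=True).item()
P=lambda u,v,z: pix('wrist',140+u/2.38,55+v/2.38,z,s)
he=(P(17,362,6)+P(32,432,6))/2; ba=(P(358,333,7)+P(362,395,7))/2
d=he-ba; L=np.linalg.norm(d); d/=L
print('pliers',he,ba,'L',L,'yawdir',np.degrees(np.arctan2(d[1],d[0])),'grip',ba+d*(86+39),he-d*(86-39))
print('wide',P(100,335,8),P(115,443,8), (P(100,335,8)+P(115,443,8))/2)
a,b=P(484,75,7),P(760,34,7);e=a-b;print('cut',a,b,np.linalg.norm(e),'mid',(a+b)/2,'dir',np.degrees(np.arctan2(e[1],e[0])))
f=P(455,402,0);print('foot',f,'cap top',P(457,478,85))
T=tool(s)@get_calibration('wrist')['tool_from_camera'];c=T[:2,3];u=(f[:2]-c)/np.linalg.norm(f[:2]-c);print('oil',f[:2]+17*u, 'left/right body',P(420,420,5),P(490,420,5))
print('edge',P(300,486,0))
E
```

```text
pliers [ 389.05547641 -144.04895429    6.        ] [ 406.41842276 -314.28825162    7.        ] L 171.12536416681343 yawdir 95.82354053893766 grip [ 393.73550866 -189.93548679    6.26954136] [ 393.82425211 -190.80559387    6.27465245]
wide [ 421.2887094  -185.83082988    8.        ] [ 365.59727697 -188.40467225    8.        ] [ 393.44299319 -187.11775106    8.        ]
cut [ 542.58205525 -374.09396857    7.        ] [ 560.34003912 -500.11892876    7.        ] 127.26993589242917 mid [ 551.46104719 -437.10644867    7.        ] dir 98.0206547106492
foot [ 385.31401403 -362.23551375    0.        ] cap top [ 372.24602661 -360.77401167   85.        ]
oil [ 368.44830293 -364.36806835] left/right body [ 377.05670854 -344.27433664    5.        ] [ 377.07860793 -380.05339558    5.        ]
edge [ 339.76702891 -281.00912846    0.        ]
```

Measurements agree well. I'll look at the tray before grasping.

```bash
for i in 1 2 ; do python3 -m crank '{"gripper":[1,1,1,1,1],"dp":[[0.4,-5.7,0],[0.4,-5.7,0],[0.4,-5.7,0],[0.4,-5.7,0],[0.4,-5.7,0]],"angular":[[0,0,0],[0,0,0],[0,0,0],[0,0,0],[0,0,0]]}' |sed -n 1,2p; done
python3 -m crank '{"gripper":[1,1,1,1],"dp":[[0,-5.7,0],[0,-4,0],[0,0,0],[0,0,0]],"angular":[[0,0,0],[0,0,0],[0,0,0],[0,0,0]]}'
python3 -c "
from h import *
go([460,310,300]);s=shot('wrist','f.png');np.save('f.npy',s)"
```

```text
time_s: 2.02
ee_pos: [453.4, -63.5, 300.9]
time_s: 2.65
ee_pos: [474.7, 221.1, 300.9]
time_s: 3.15
ee_pos: [474.8, 316.6, 300.3]
tool_rot: [3.14, 0.0, -0.003]
contact_force: [0.1, -1.3, -0.3]
width: 1.002
gripper_force: 0.0
dp cm [-1.48  0.66  0.03]
tcp [474.8 316.6 300.3] rot [ 3.14e+00  0.00e+00 -3.00e-03] t 3.15 w 1.0018047150235918
```

View pics/f.png

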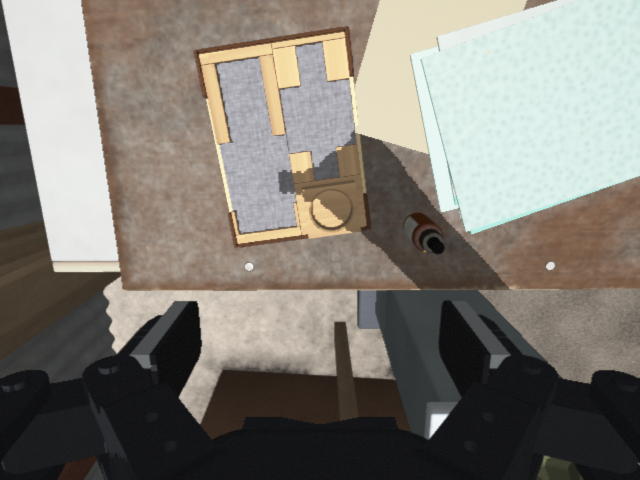

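The tray's corners are near (196,50), (349,28), (368,224) and (237,246). The well is at (331,209), the pliers nest is on the left and the cutter slot on the right; the dropper stands at (420,225). I'll enlarge it.

```bash
python3 -c "
from h import *
crop('raw_f.png','f2.png',(185,15,445,260),2.4)
im=cv2.imread('pics/f2.png');im=np.clip(im.astype(float)*1.4+10,0,255);cv2.imwrite('pics/f2.png',im)"
```

```text
[ WARN:0@0.084] global loadsave.cpp:1063 imwrite_ Unsupported depth image for selected encoder is fallbacked to CV_8U.
```

View pics/f2.png

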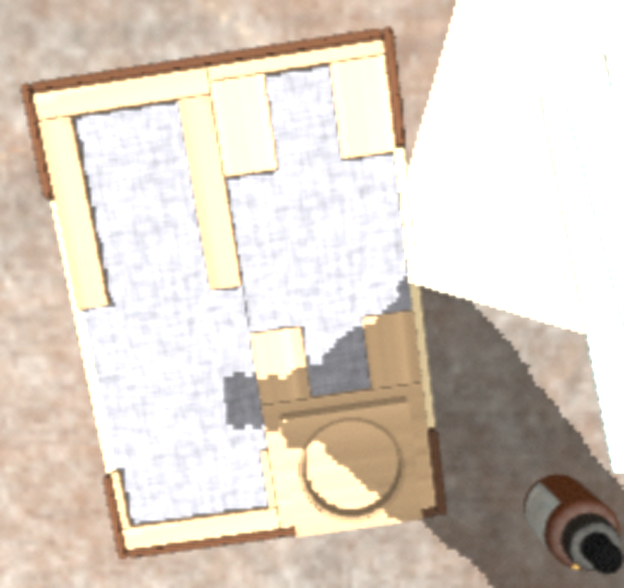

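```bash
python3 - <<'E'
from h import *
s=np.load('f.npy',allow_pickle=True).item()
P=lambda u,v,z: pix('wrist',185+u/2.4,15+v/2.4,z,s)[:2]
tl,tr,bl=P(24,88,16),P(393,28,16),P(122,556,16)
d=bl-tl;print('tray',np.linalg.norm(d),np.linalg.norm(tr-tl)); yd=d/np.linalg.norm(d); e=tl-tr; xd=e/np.linalg.norm(e)
print('ang y',np.degrees(np.arctan2(*yd[::-1])),'ang x',np.degrees(np.arctan2(*xd[::-1])))
w=P(352,465,38);print('well',w)
# average yaw
a=np.arctan2(*yd[::-1]); b=np.arctan2(*xd[::-1]); 
b2=b-np.pi if 0 else b
for k in (-np.pi/2,np.pi/2,3*np.pi/2): 
    if abs(np.angle(np.exp(1j*(b+k-a))))<.3: yaw=a+np.angle(np.exp(1j*(b+k-a)))/2
Y=np.array([np.cos(yaw),np.sin(yaw)]);X=np.array([Y[1],-Y[0]])
print('yaw y',np.degrees(yaw),'X',X)
q=lambda n,p:print(n,np.round([(p-w)@X,(p-w)@Y+105],1))
print('coords relative to cutter pt: x, y')
for n,p in dict(lu1=(266,73,16),lu2=(276,172,16),lo=(228,178,16),ru1=(332,64,16),ru2=(342,158,16),ro=(395,152,16),ll=(304,328,16),rl=(364,318,16),pl=(107,306,16),plo=(80,311,16),prr=(240,287,16),prl=(212,291,16),jl=(78,115,8),jr=(180,98,8),hl=(130,523,8),hr=(270,505,8),tl=(24,88,16),tr=(393,28,16),bl=(122,556,16),br=(443,513,16)).items(): q(n,P(*p))
f=P(545,478,0);print('flux foot',f)
E
```

```text
tray 217.3173511387266 163.62799729664516
ang y -171.91656880731756 ang x 98.30195536042142
well [453.41448882 303.54553149]
yaw y -171.80730672344805 X [-0.14250271  0.98979441]
coords relative to cutter pt: x, y
lu1 [ 13.3 -69.2]
lu2 [ 15.4 -28.3]
lo [ 37.2 -28.9]
ru1 [-15.8 -68.6]
ru2 [-14.8 -29.9]
ro [-38.6 -28.9]
ll [13.3 41.5]
rl [-15.2  41. ]
pl [102.6  18.3]
plo [115.5  18.7]
prr [39.8 18.8]
prl [53.  18.7]
jl [100.1 -65.8]
jr [ 53.4 -66.1]
hl [114.6 124.4]
hr [ 43.4 125.4]
tl [119.6 -78.6]
tr [-44.  -78.9]
bl [120.  138.7]
br [-41.2 140. ]
flux foot [438.73875911 204.57621208]
```

```bash
for i in 1 2 ; do python3 -m crank '{"gripper":[1,1,1,1,1],"dp":[[-0.81,5.07,0],[-0.81,5.07,0],[-0.81,5.07,0],[-0.81,5.07,0],[-0.81,5.07,0]],"angular":[[0,0,0],[0,0,0],[0,0,0],[0,0,0],[0,0,0]]}' 80|sed -n 1,2p; done
for i in 1 2 ; do python3 -m crank '{"gripper":[1,1,1,1,1],"dp":[[0,0,2],[0,0,2],[0,0,2],[0,0,2],[0,0,2]],"angular":[[0,0,-9.6],[0,0,-9.6],[0,0,-9.6],[0,0,-9.6],[0,0,-9.6]]}' |sed -n 1,3p; done
python3 -m crank '{"gripper":[1,1],"dp":[[0,0,0],[0,0,0]],"angular":[[0,0,0],[0,0,0]]}'
python3 -c "
from h import *
go([393.7,-190.4,60]);s=shot('wrist','g.png');print(proj('wrist',[393.7,-190.4,6],s))"
```

```text
time_s: 3.82
ee_pos: [432.7, 61.2, 301.4]
time_s: 4.45
ee_pos: [391.1, -191.7, 301.4]
time_s: 5.08
ee_pos: [391.6, -190.2, 200.7]
tool_rot: [3.14, 0.0, 0.839]
time_s: 5.7
ee_pos: [391.7, -190.3, 100.7]
tool_rot: [3.141, 0.001, 1.677]
time_s: 5.95
ee_pos: [392.8, -189.5, 101.8]
tool_rot: [3.14, 0.001, 1.671]
contact_force: [-0.1, -0.0, 1.1]
width: 1.002
gripper_force: 0.0
dp cm [-0.09  0.07  4.18]
tcp [ 392.8 -189.5  101.8] rot [3.140e+00 1.000e-03 1.671e+00] t 5.95 w 1.00245942552662
(np.float64(320.58839171750355), np.float64(228.66906213304065))
```

View pics/g.png

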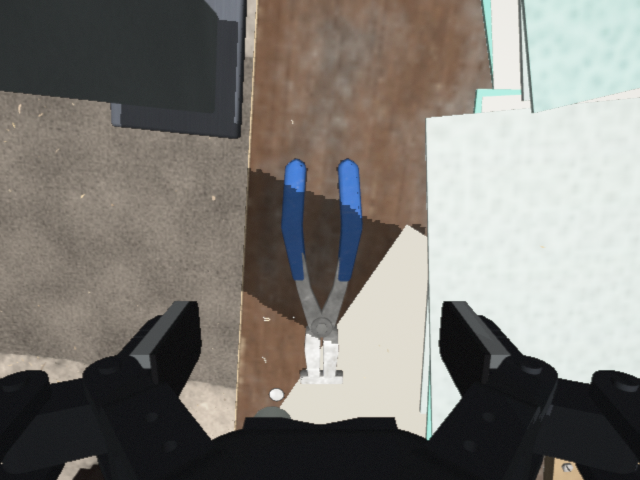

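The pliers are centred at u≈322 with the widest part at v≈226, matching the predicted grip at (320.6,228.7). I'll descend and grip.

```bash
python3 -m crank '{"gripper":[1,1,1,1,1],"dp":[[-0.1,0.05,3],[0,0,3],[0,0,2],[0,0,1.5],[0,0,0.7]],"angular":[[0,0,0],[0,0,0],[0,0,0],[0,0,0],[0,0,0]]}'
python3 -m crank '{"gripper":[0.6,0.2,-0.3,-0.3,-0.3],"dp":[[0,0,0],[0,0,0],[0,0,0],[0,0,0],[0,0,0]],"angular":[[0,0,0],[0,0,0],[0,0,0],[0,0,0],[0,0,0]]}'
python3 -m crank '{"gripper":[-0.3,-0.3,-0.3],"dp":[[0,0,0],[0,0,0],[0,0,0]],"angular":[[0,0,0],[0,0,0],[0,0,0]]}' 80
```

```text
time_s: 6.62
ee_pos: [393.6, -189.6, -1.3]
tool_rot: [3.141, 0.0, 1.675]
contact_force: [0.1, 0.7, -0.8]
width: 1.0
gripper_force: 0.0
time_s: 7.25
ee_pos: [393.5, -189.4, -1.0]
tool_rot: [3.141, 0.0, 1.676]
contact_force: [0.4, 0.4, -0.5]
width: 0.349
gripper_force: 0.0
time_s: 7.62
ee_pos: [393.4, -189.4, -1.2]
tool_rot: [-3.142, 0.0, 1.676]
contact_force: [0.5, 0.2, 0.4]
width: 0.35
gripper_force: 0.0
```

No contact was registered, so I'll look.

```bash
python3 -c "
from h import *
go([393.7,-190.4,-1]);s=shot('wrist','i.png')"
```

```text
dp cm [-0.11  0.02 -0.02]
tcp [ 393.4 -189.4   -1.2] rot [-3.142  0.     1.676] t 7.625 w 0.3499414101826813
```

View pics/i.png

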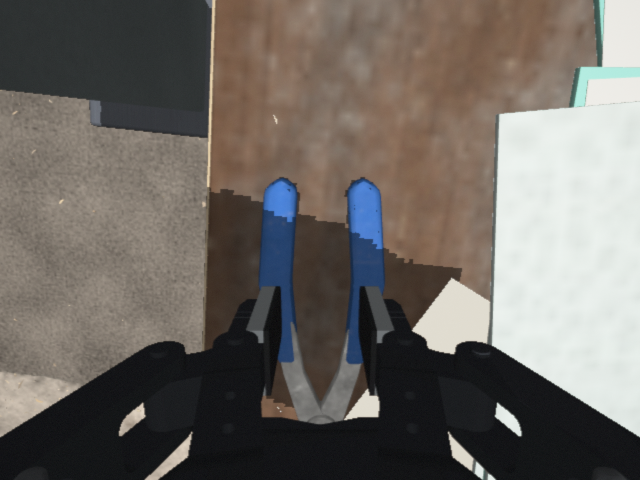

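The picture shows the pads at (283,288)/(360,288), overlapping the handles from above. The apparent gap puts the tips well short of the nominal TCP. I'll reopen to straddle the handles and feel down gently to find the real tip height.

```bash
python3 -m crank '{"gripper":[0.7,0.7,0.7,0.7],"dp":[[0,0,0],[0,0,0],[0,0,0.4],[0,0,0.4]],"angular":[[0,0,0],[0,0,0],[0,0,0],[0,0,0]]}' |sed -n '2p;4,5p'
python3 -m crank '{"gripper":[0.7,0.7,0.7],"dp":[[0,0,0.3],[0,0,0],[0,0,0]],"angular":[[0,0,0],[0,0,0],[0,0,0]]}' |sed -n '2p;4,5p'
```

```text
ee_pos: [393.3, -189.3, -9.5]
contact_force: [0.6, -0.1, 0.2]
width: 0.851
ee_pos: [393.5, -189.4, -12.2]
contact_force: [0.3, -0.1, 0.2]
width: 0.846
```

```bash
for i in 1; do python3 -m crank '{"gripper":[0.7,0.7,0.7],"dp":[[0,0,0.3],[0,0,0],[0,0,0]],"angular":[[0,0,0],[0,0,0],[0,0,0]]}' |sed -n '2p;4p'
python3 -m crank '{"gripper":[0.7,0.7,0.7],"dp":[[0,0,0.3],[0,0,0],[0,0,0]],"angular":[[0,0,0],[0,0,0],[0,0,0]]}' |sed -n '2p;4p'
done
python3 -c "
from h import *
s=state();a=proj('side',[393,-189,0]);print(a,proj('side',s['ee_pos']));shot('side','j.png',(300,160,440,265),5.7)
crop('raw_j.png','j.png',(310,170,430,260),6.6)"
```

```text
ee_pos: [393.4, -189.4, -15.2]
contact_force: [-0.1, -0.3, 0.9]
ee_pos: [393.4, -189.4, -18.2]
contact_force: [-0.9, -0.1, -0.5]
(np.float64(357.0046909255498), np.float64(247.4915828662511)) (np.float64(356.52192970847665), np.float64(252.82401442164416))
```

View pics/j.png

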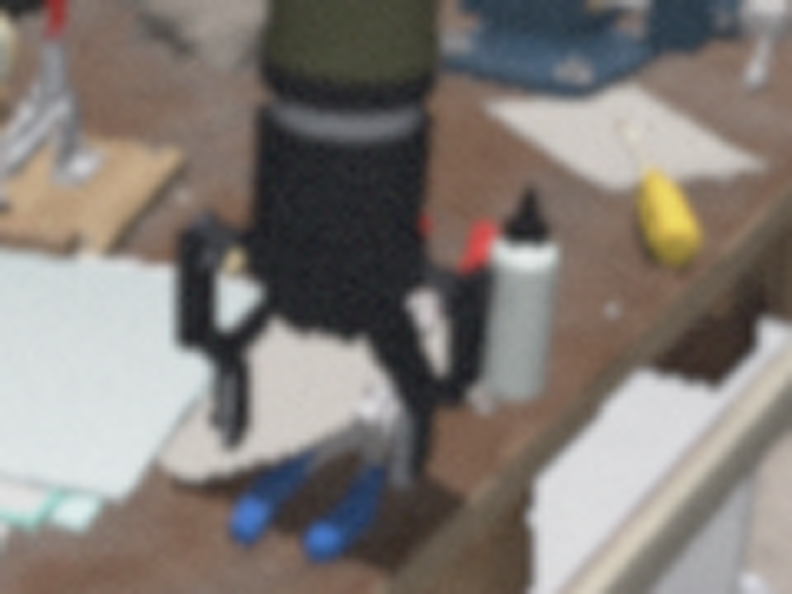

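The side view puts the tips (crop (232,440) and (400,485), midpoint pixel (358,240)) about 25 mm above the bench while the TCP reads −18. The real tips stand about 35–40 mm short of the reported TCP. I'll keep going down by feel.

```bash
python3 -m crank '{"gripper":[0.7,0.7,0.7,0.7],"dp":[[0,0,0.4],[0,0,0.4],[0,0,0],[0,0,0]],"angular":[[0,0,0],[0,0,0],[0,0,0],[0,0,0]]}' |sed -n '2p;4p'
python3 -m crank '{"gripper":[0.7,0.7,0.7,0.7],"dp":[[0,0,0.3],[0,0,0.3],[0,0,0],[0,0,0]],"angular":[[0,0,0],[0,0,0],[0,0,0],[0,0,0]]}' |sed -n '2p;4p'
python3 -m crank '{"gripper":[0.5,0.2,0.2,0.2,0.2],"dp":[[0,0,0],[0,0,0],[0,0,0],[0,0,0],[0,0,0]],"angular":[[0,0,0],[0,0,0],[0,0,0],[0,0,0],[0,0,0]]}' 30
```

```text
ee_pos: [393.4, -189.3, -26.3]
contact_force: [-0.1, 0.5, 0.4]
ee_pos: [393.4, -189.3, -32.2]
contact_force: [-0.2, 0.5, 0.2]
time_s: 10.98
ee_pos: [393.6, -189.4, -31.7]
tool_rot: [3.142, 0.0, 1.676]
contact_force: [-2.3, 1.1, 5.9]
width: 0.638
gripper_force: 30.9
```

```bash
python3 -m crank '{"gripper":[0.7,0.7,0.7,0.7],"dp":[[0,0,0],[0,0,0.15],[0,0,0.15],[0,0,0]],"angular":[[0,0,0],[0,0,0],[0,0,0],[0,0,0]]}' |sed -n '2p;4p'
python3 -m crank '{"gripper":[0.5,0.2,0.2,0.2,0.2],"dp":[[0,0,0],[0,0,0],[0,0,0],[0,0,0],[0,0,0]],"angular":[[0,0,0],[0,0,0],[0,0,0],[0,0,0],[0,0,0]]}' 30
```

```text
ee_pos: [393.2, -189.3, -35.5]
contact_force: [0.5, -0.7, 0.2]
time_s: 12.1
ee_pos: [393.5, -189.4, -34.9]
tool_rot: [-3.142, 0.0, 1.676]
contact_force: [-1.0, 1.3, 5.4]
width: 0.645
gripper_force: 31.4
```

```bash
python3 -m crank '{"gripper":[-0.2,-0.2,-0.2],"dp":[[0,0,0],[0,0,0],[0,0,0]],"angular":[[0,0,0],[0,0,0],[0,0,0]]}' 90 |sed -n '2p;4,6p'
python3 -m crank '{"gripper":[-0.2,-0.2,-0.2,-0.2,-0.2],"dp":[[0,0,-0.3],[0,0,-1],[0,0,-2],[0,0,-2],[0,0,0]],"angular":[[0,0,0],[0,0,0],[0,0,0],[0,0,0],[0,0,0]]}'
python3 -c "
from h import *
s=state();shot('side','k.png');crop('raw_k.png','k.png',(310,160,430,250),6.6)"
```

```text
ee_pos: [393.7, -189.5, -34.3]
contact_force: [-3.2, 2.0, 10.3]
width: 0.611
gripper_force: 91.8
time_s: 13.1
ee_pos: [394.7, -190.0, 19.2]
tool_rot: [3.139, 0.002, 1.676]
contact_force: [-0.1, 0.2, -2.0]
width: 0.612
gripper_force: 94.5
```

View pics/k.png

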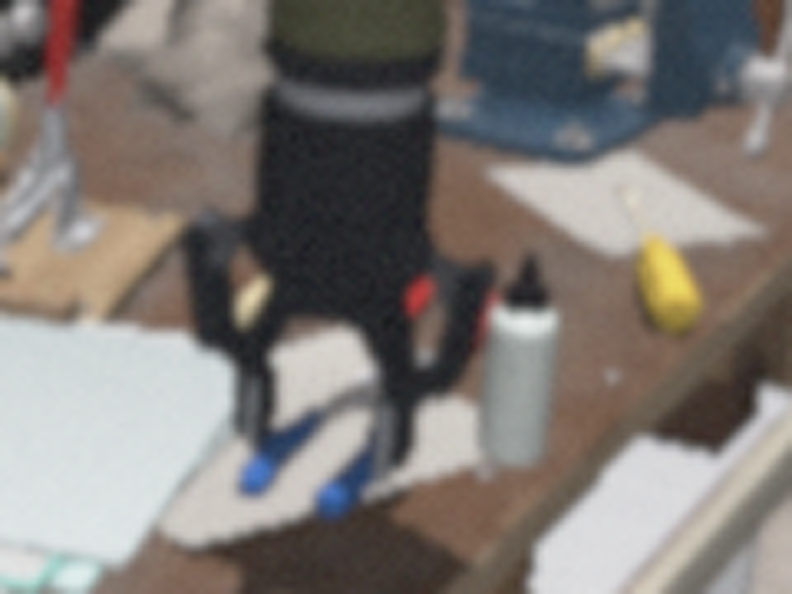

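The pliers are held level; the force shows their 2 N weight. I'll carry them to the nest.

```bash
python3 -m crank '{"gripper":[-0.2,-0.2,-0.2,-0.2,-0.2],"dp":[[0,0,-3],[0,0,-4],[0,0,-4],[0,0,-4],[0,0,-2]],"angular":[[0,0,0],[0,0,0],[0,0,0],[0,0,0],[0,0,0]]}' |sed -n '2p;5p'
python3 -m crank '{"gripper":[-0.2,-0.2,-0.2,-0.2,-0.2],"dp":[[2.4,1,0],[4.82,2.02,0],[4.82,2.02,0],[4.82,2.02,0],[2.4,1,0]],"angular":[[0,0,0],[0,0,0],[0,0,0],[0,0,0],[0,0,0]]}' |sed -n '2p;5p'
python3 -m crank '{"gripper":[-0.2,-0.2,-0.2,-0.2],"dp":[[4.63,0.77,0],[4.63,0.77,0],[4.63,0.77,0],[4.63,0.77,0]],"angular":[[0,0,0],[0,0,0],[0,0,0],[0,0,0]]}' |sed -n '2p;5p'
python3 -m crank '{"gripper":[-0.2,-0.2,-0.2,-0.2,-0.2],"dp":[[4.63,0.77,0],[4.63,0.77,0],[4.63,0.77,0],[4.63,0.77,0],[0,0,0]],"angular":[[0,0,0],[0,0,0],[0,0,0],[0,0,0],[0,0,0]]}' |sed -n '2p;5p'
for i in 1 2; do python3 -m crank '{"gripper":[-0.2,-0.2,-0.2,-0.2,-0.2],"dp":[[0,0,0],[0,0,0],[0,0,0],[0,0,0],[0,0,0]],"angular":[[0,0,-9.24],[0,0,-9.24],[0,0,-9.24],[0,0,-9.24],[0,0,-9.24]]}' |sed -n '2,3p;5p'; done
python3 -m crank '{"gripper":[-0.2,-0.2],"dp":[[0,0,0],[0,0,0]],"angular":[[0,0,0],[0,0,0]]}'
python3 -c "
from h import *
go([476.8,385.2,20]); s=shot('wrist','l.png');np.save('l.npy',s)"
```

```text
ee_pos: [393.8, -189.5, 188.9]
width: 0.612
ee_pos: [453.1, 14.0, 186.6]
width: 0.616
ee_pos: [464.0, 199.2, 186.5]
width: 0.614
ee_pos: [472.9, 389.9, 185.7]
width: 0.615
ee_pos: [475.9, 383.7, 186.4]
tool_rot: [-3.139, 0.0, 2.486]
width: 0.61
ee_pos: [475.9, 383.7, 186.4]
tool_rot: [-3.14, -0.002, -2.991]
width: 0.611
time_s: 17.02
ee_pos: [475.9, 384.6, 187.1]
tool_rot: [-3.141, -0.001, -2.998]
contact_force: [1.3, 0.3, -1.9]
width: 0.612
gripper_force: 95.1
dp cm [-0.11  0.07 16.71]
tcp [475.9 384.6 187.1] rot [-3.141e+00 -1.000e-03 -2.998e+00] t 17.025 w 0.6119513956735337
```

```bash
python3 -m crank '{"gripper":[-0.2,-0.2,-0.2,-0.2,-0.2],"dp":[[-0.1,0.07,3],[0,0,4],[0,0,4],[0,0,4],[0,0,2]],"angular":[[0,0,0],[0,0,0],[0,0,0],[0,0,0],[0,0,0]]}' |sed -n '2,3p;5p'
python3 -m crank '{"gripper":[-0.2,-0.2,-0.2,-0.2,-0.2],"dp":[[0,0,1.2],[0,0,1],[0,0,0.6],[0,0,0.4],[0,0,0]],"angular":[[0,0,0],[0,0,0],[0,0,0],[0,0,0],[0,0,0]]}' |sed -n '2,5p'
python3 -m crank '{"gripper":[-0.2,-0.2,-0.2,-0.2,-0.2],"dp":[[0,0,0.3],[0,0,0.3],[0,0,0.2],[0,0,0],[0,0,0]],"angular":[[0,0,0],[0,0,0],[0,0,0],[0,0,0],[0,0,0]]}' |sed -n '2,5p'
```

```text
ee_pos: [475.9, 385.0, 15.5]
tool_rot: [-3.14, -0.003, -2.996]
width: 0.615
ee_pos: [476.8, 386.3, -14.1]
tool_rot: [-3.142, 0.0, -2.995]
contact_force: [0.1, -0.9, -2.9]
width: 0.613
ee_pos: [476.7, 386.4, -22.2]
tool_rot: [3.142, 0.0, -2.995]
contact_force: [0.2, 0.2, -2.9]
width: 0.616
```

```bash
python3 -m crank '{"gripper":[-0.2,-0.2,-0.2,-0.2],"dp":[[0,0,0.2],[0,0,0.1],[0,0,0],[0,0,0]],"angular":[[0,0,0],[0,0,0],[0,0,0],[0,0,0]]}' |sed -n '2,5p'
python3 -m crank '{"gripper":[-0.2,-0.2,-0.2,-0.2],"dp":[[0,0,0.1],[0,0,0.1],[0,0,0],[0,0,0]],"angular":[[0,0,0],[0,0,0],[0,0,0],[0,0,0]]}' |sed -n '2,5p'
```

```text
ee_pos: [476.7, 386.3, -25.2]
tool_rot: [-3.142, -0.0, -2.995]
contact_force: [0.8, 0.1, -2.1]
width: 0.614
ee_pos: [476.7, 386.4, -26.1]
tool_rot: [-3.141, 0.0, -2.995]
contact_force: [-1.7, -3.2, 5.9]
width: 0.61
```

Floor contact came exactly at the expected height, so I'll release and lift.

```bash
python3 -m crank '{"gripper":[0.3,0.4,0.6,0.6,0.6],"dp":[[0,0,0],[0,0,0],[0,0,0],[0,0,0],[0,0,0]],"angular":[[0,0,0],[0,0,0],[0,0,0],[0,0,0],[0,0,0]]}' 20|sed -n '2,6p'
python3 -m crank '{"gripper":[0.6,0.6,0.6,1,1],"dp":[[0,0,-1],[0,0,-2],[0,0,-4],[0,0,-6],[0,0,-6]],"angular":[[0,0,0],[0,0,0],[0,0,0],[0,0,0],[0,0,0]]}' |sed -n '1,6p'
python3 -m crank '{"gripper":[1,1,1],"dp":[[0,0,-6],[0,0,0],[0,0,0]],"angular":[[0,0,0],[0,0,0],[0,0,0]]}' |sed -n '2,3p'
python3 - <<'E'
from h import *
s=shot('wrist','m.png');np.save('m.npy',s)
im=cv2.imread('pics/raw_m.png');hsv=cv2.cvtColor(im,cv2.COLOR_BGR2HSV)
m=cv2.inRange(hsv,(105,120,40),(125,255,255));n,l,st,c=cv2.connectedComponentsWithStats(m)
for k in range(1,n):
    if st[k,4]>150: print(st[k],c[k].round(1),pix('wrist',*c[k],18,s).round(1))
print('nest pt px',proj('wrist',[477.7,385.3,8],s))
E
```

```text
ee_pos: [476.4, 387.5, -27.1]
tool_rot: [3.14, 0.0, -2.994]
contact_force: [-0.4, 5.3, -2.0]
width: 0.8
gripper_force: 2.2
time_s: 21.2
ee_pos: [476.7, 385.5, 165.9]
tool_rot: [-3.14, 0.001, -2.995]
contact_force: [0.7, 0.1, 0.9]
width: 0.993
gripper_force: 0.0
ee_pos: [476.8, 385.6, 223.4]
tool_rot: [-3.14, 0.001, -2.995]
[ 293  150   16   88 1084] [301.  190.4] [471.5 367.2  18. ]
[ 333  150   17   88 1110] [340.5 191.2] [466.8 404.7  18. ]
nest pt px (np.float64(318.843459402708), np.float64(197.59451524775972))
```

```bash
for i in 1 2; do python3 -m crank '{"gripper":[1,1,1,1,1],"dp":[[0,0,0],[0,0,0],[0,0,0],[0,0,0],[0,0,0]],"angular":[[0,0,9.04],[0,0,9.04],[0,0,9.04],[0,0,9.04],[0,0,9.04]]}' |sed -n '2,3p'; done
for i in 1 2 3; do python3 -m crank '{"gripper":[0.1,0.1,0.1,0.1,0.1],"dp":[[-5.5,-0.27,0],[-5.5,-0.27,0],[-5.5,-0.27,0],[-5.5,-0.27,0],[-5.5,-0.27,0]],"angular":[[0,0,0],[0,0,0],[0,0,0],[0,0,0],[0,0,0]]}' |sed -n '2,3p'; done
python3 -m crank '{"gripper":[0.1,0.1],"dp":[[0,0,0],[0,0,0]],"angular":[[0,0,0],[0,0,0]]}' |sed -n '2,6p'
python3 - <<'E'
from h import *
go([551.5,-437.1,40]);s=shot('wrist','n.png')
im=cv2.imread('pics/raw_n.png');hsv=cv2.cvtColor(im,cv2.COLOR_BGR2HSV)
m=cv2.inRange(hsv,(20,70,120),(33,200,255));n,l,st,c=cv2.connectedComponentsWithStats(m)
for k in range(1,n):
    if st[k,4]>150:
        pts=np.argwhere(l==k)[:,::-1].astype(np.float32);r=cv2.minAreaRect(pts);print(st[k],r,pix('wrist',*r[0],9,s).round(1))
print(proj('wrist',[551.5,-437.1,7],s))
E
```

```text
ee_pos: [476.0, 385.2, 220.9]
tool_rot: [-3.138, -0.001, 2.494]
ee_pos: [476.0, 385.2, 220.9]
tool_rot: [-3.138, 0.002, 1.706]
ee_pos: [500.6, 109.5, 221.4]
tool_rot: [-3.139, 0.0, 1.71]
ee_pos: [525.4, -163.9, 221.2]
tool_rot: [-3.139, -0.001, 1.71]
ee_pos: [550.6, -437.7, 220.7]
tool_rot: [-3.139, -0.002, 1.711]
ee_pos: [551.1, -435.2, 220.8]
tool_rot: [-3.14, -0.003, 1.711]
contact_force: [0.2, 0.5, 0.2]
width: 0.552
gripper_force: 0.0
dp cm [-0.25  0.05 18.08]
tcp [ 551.1 -435.2  220.8] rot [-3.140e+00 -3.000e-03  1.711e+00] t 25.0 w 0.5522757260673561
[ 597   83   43   69 1539] ((632.96337890625, 119.99247741699219), (40.4237060546875, 65.60075378417969), 38.21102523803711) [ 828.7 -320.9    9. ]
[ 103  274   57   81 1973] ((132.20489501953125, 314.0724182128906), (88.16824340820312, 26.13848304748535), 62.1759033203125) [ 371.  -585.4    9. ]
(np.float64(320.0708849290761), np.float64(200.60021802852066))
```

```bash
python3 - <<'E'
from h import *
s=state()
im=cv2.imread('pics/raw_n.png');hsv=cv2.cvtColor(im,cv2.COLOR_BGR2HSV)
m=cv2.inRange(hsv,(15,30,150),(40,255,255));m[:, :270]=0;m[:,370:]=0;m[:80]=0;m[300:]=0
n,l,st,c=cv2.connectedComponentsWithStats(m)
for k in range(1,n):
    if st[k,4]>60:
        r=cv2.minAreaRect(np.argwhere(l==k)[:,::-1].astype(np.float32));print(st[k],r,pix('wrist',*r[0],9,s).round(1))
E
```

```text
[314 148  15  72 609] ((321.0, 183.5), (71.0, 14.0), 90.0) [ 550.8 -419.5    9. ]
```

```bash
python3 -m crank '{"gripper":[0.1,0.1,0.1,0.1,0.1],"dp":[[-0.2,0.05,4],[0,0,5],[0,0,5],[0,0,4],[0,0,2]],"angular":[[0,0,0],[0,0,0],[0,0,0],[0,0,0],[0,0,0]]}' |sed -n '2,6p'
python3 -m crank '{"gripper":[0.1,0.1,0.1,0.1,0.1],"dp":[[0,0,2],[0,0,1.3],[0,0,0.8],[0,0,0.4],[0,0,0.4]],"angular":[[0,0,0],[0,0,0],[0,0,0],[0,0,0],[0,0,0]]}' |sed -n '2,6p'
python3 -m crank '{"gripper":[0.1,-0.2,-0.5,-0.6,-0.6],"dp":[[0,0,0],[0,0,0],[0,0,0],[0,0,0],[0,0,0]],"angular":[[0,0,0],[0,0,0],[0,0,0],[0,0,0],[0,0,0]]}' 30|sed -n '2,6p'
python3 -m crank '{"gripper":[-1,-1,-1,-1],"dp":[[0,0,0],[0,0,0],[0,0,0],[0,0,0]],"angular":[[0,0,0],[0,0,0],[0,0,0],[0,0,0]]}' 30|sed -n '2,6p'
```

```text
ee_pos: [551.7, -435.4, 20.6]
tool_rot: [-3.139, -0.003, 1.713]
contact_force: [-0.2, 0.7, 0.6]
width: 0.55
gripper_force: 0.0
ee_pos: [553.0, -438.7, -25.6]
tool_rot: [3.141, 0.001, 1.711]
contact_force: [-0.1, 0.0, -0.2]
width: 0.546
gripper_force: 0.0
ee_pos: [552.5, -438.2, -26.1]
tool_rot: [3.142, 0.0, 1.711]
contact_force: [1.2, -0.9, -0.3]
width: 0.199
gripper_force: 0.0
ee_pos: [552.5, -438.2, -26.0]
tool_rot: [3.142, 0.0, 1.711]
contact_force: [-1.2, 1.1, 2.5]
width: 0.115
gripper_force: 28.7
```

```bash
python3 -m crank '{"gripper":[-0.4,-0.4,-0.4,-0.4,-0.4],"dp":[[0,0,0],[0,0,0],[0,0,0.2],[0,0,0.2],[0,0,0]],"angular":[[0,0,0],[0,0,0],[0,0,0],[0,0,0],[0,0,0]]}' |sed -n '2,6p'
python3 -m crank '{"gripper":[-1,-1,-1,-1,-1],"dp":[[0,0,0],[0,0,0],[0,0,0],[0,0,0],[0,0,0]],"angular":[[0,0,0],[0,0,0],[0,0,0],[0,0,0],[0,0,0]]}' 40|sed -n '2,6p'
```

```text
ee_pos: [552.2, -438.0, -30.6]
tool_rot: [-3.141, -0.0, 1.711]
contact_force: [-0.1, -0.3, 0.6]
width: 0.301
gripper_force: 0.0
ee_pos: [552.6, -438.2, -30.1]
tool_rot: [3.141, 0.0, 1.711]
contact_force: [0.6, -0.1, -0.8]
width: 0.131
gripper_force: 39.1
```

```bash
python3 -m crank '{"gripper":[-1,-1,-1,-1,-1],"dp":[[0,0,-0.5],[0,0,-1.5],[0,0,-3],[0,0,-4],[0,0,-4]],"angular":[[0,0,0],[0,0,0],[0,0,0],[0,0,0],[0,0,0]]}' 50|sed -n '2,6p'
python3 -m crank '{"gripper":[-1,-1,-1,-1,-1],"dp":[[0,0,-4],[0,0,-4],[0,0,-2],[2,0.3,0],[4,0.6,0]],"angular":[[0,0,0],[0,0,0],[0,0,0],[0,0,0],[0,0,0]]}' |sed -n '2p;5p'
python3 -m crank '{"gripper":[-1,-1,-1,-1,-1],"dp":[[5.5,0.8,0],[5.5,0.8,0],[5.5,0.8,0],[5.5,0.8,0],[5.5,0.8,0]],"angular":[[0,0,0],[0,0,0],[0,0,0],[0,0,0],[0,0,0]]}' |sed -n '2p;5p'
python3 -m crank '{"gripper":[-1,-1,-1,-1,-1],"dp":[[5.5,0.8,0],[5.5,0.8,0],[5.5,0.8,0],[5.5,0.8,0],[5.5,0.8,0]],"angular":[[0,0,0],[0,0,0],[0,0,0],[0,0,0],[0,0,0]]}' |sed -n '2p;5p'
python3 -m crank '{"gripper":[-1,-1,-1,-1,-1],"dp":[[5.5,0.8,0],[4,0.6,0],[3,0.4,0],[1.3,0.1,0],[0,0,0]],"angular":[[0,0,0],[0,0,0],[0,0,0],[0,0,0],[0,0,0]]}' |sed -n '2p;5p'
for i in 1 2; do python3 -m crank '{"gripper":[-1,-1,-1,-1,-1],"dp":[[0,0,0],[0,0,0],[0,0,0],[0,0,0],[0,0,0]],"angular":[[0,0,-9.02],[0,0,-9.02],[0,0,-9.02],[0,0,-9.02],[0,0,-9.02]]}' |sed -n '2,3p;5p'; done
python3 -m crank '{"gripper":[-1,-1],"dp":[[0,0,0],[0,0,0]],"angular":[[0,0,0],[0,0,0]]}'
python3 -c "
from h import *
go([555.5,317.8,20]);s=shot('wrist','o.png',(180,60,460,270),2.8);np.save('o.npy',s);print(proj('wrist',[554.4,317.6,8],s),proj('wrist',[450.5,302.6,20],s),proj('wrist',[477.7,385.3,20],s))"
```

```text
ee_pos: [552.6, -438.2, 102.2]
tool_rot: [3.141, 0.001, 1.711]
contact_force: [0.8, -0.8, -1.2]
width: 0.12
gripper_force: 50.9
ee_pos: [551.5, -376.8, 197.4]
width: 0.123
ee_pos: [552.1, -96.1, 197.5]
width: 0.122
ee_pos: [552.8, 180.6, 197.6]
width: 0.124
ee_pos: [553.4, 318.1, 198.5]
width: 0.123
ee_pos: [555.6, 314.9, 199.3]
tool_rot: [-3.14, 0.001, 2.5]
width: 0.123
ee_pos: [555.6, 314.9, 199.2]
tool_rot: [-3.139, -0.0, -2.996]
width: 0.121
time_s: 33.3
ee_pos: [555.3, 316.2, 199.5]
tool_rot: [-3.14, -0.0, -3.002]
contact_force: [-0.5, -0.2, -0.9]
width: 0.126
gripper_force: 51.1
dp cm [-0.04  0.17 17.95]
tcp [555.3 316.2 199.5] rot [-3.14  -0.    -3.002] t 33.3 w 0.12551538975832127
(np.float64(320.7666277409433), np.float64(200.5808278177886)) (np.float64(320.39932401293527), np.float64(78.22774581431591)) (np.float64(411.7141949044791), np.float64(126.31475148552293))
```

View pics/o.png

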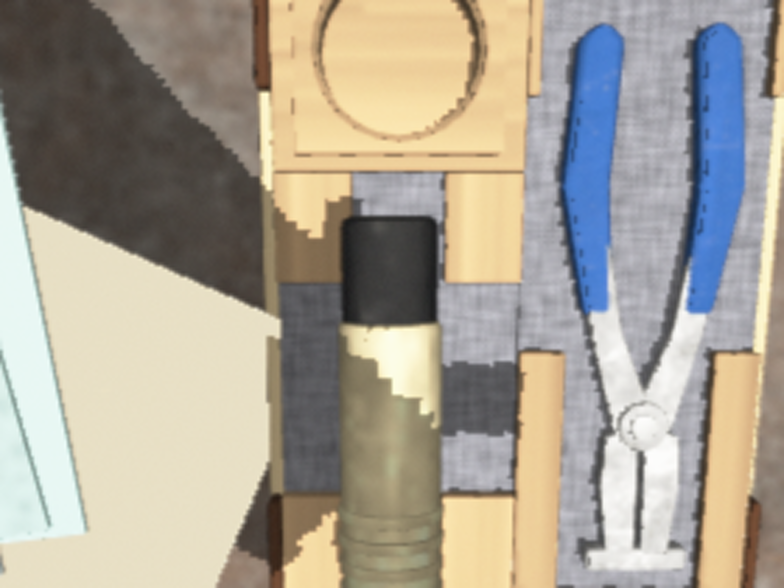

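The pliers lie correctly in their nest with the bar in the narrow end. The slot edges are at crop x 352/444, with wall ends at y 280 and 495, and the well rim centre is at about (400,56). I'll refine the targets.

```bash
python3 - <<'E'
from h import *
s=np.load('o.npy',allow_pickle=True).item()
P=lambda u,v,z: pix('wrist',180+u/2.8,60+v/2.8,z,s)[:2]
a=np.radians(-171.8);Y=np.array([np.cos(a),np.sin(a)]);X=np.array([Y[1],-Y[0]]);c=np.array([554.4,317.6])
q=lambda n,p:print(n,p.round(1),np.round([(p-c)@X,(p-c)@Y],1))
for n,p in dict(sl=(352,280,16),sr=(444,280,16),low=(398,495,16),rim=(400,56,38),slotend=(398,172,16),cutend=(389,216,210)).items(): q(n,P(*p))
q('tcp',s['ee_pos'][:2]);T=tool(s)
c0=P(316,56,38);c1=P(484,56,38);print(np.linalg.norm(c0-c1))
E
```

```text
sl [518.8 299.1] [-13.2  37.8]
sr [514.8 327.9] [15.8 37.8]
low [586.6 323.4] [  1.2 -32.7]
rim [453.4 305. ] [  1.9 101.8]
slotend [484.4 308.9] [ 1.4 70.6]
cutend [492.3 308. ] [-0.7 62.8]
tcp [555.3 316.2] [-1.5 -0.7]
47.319577362615235
```

```bash
python3 -m crank '{"gripper":[-1,-1,-1,-1,-1],"dp":[[0.1,0.3,3],[0,0,4],[0,0,4],[0,0,4],[0,0,2]],"angular":[[0,0,0],[0,0,0],[0,0,0],[0,0,0],[0,0,0]]}' |sed -n '2p'
python3 -m crank '{"gripper":[-1,-1,-1,-1,-1],"dp":[[0,0,2],[0,0,1.2],[0,0,0.8],[0,0,0.4],[0,0,0]],"angular":[[0,0,0],[0,0,0],[0,0,0],[0,0,0],[0,0,0]]}' |sed -n '2,5p'
python3 -m crank '{"gripper":[-1,-1,-1,-1],"dp":[[0,0,0.2],[0,0,0.2],[0,0,0],[0,0,0]],"angular":[[0,0,0],[0,0,0],[0,0,0],[0,0,0]]}' |sed -n '2,5p'
```

```text
ee_pos: [552.7, 319.2, 27.5]
ee_pos: [553.8, 320.5, -14.0]
tool_rot: [3.142, 0.0, -2.998]
contact_force: [0.1, 0.5, -0.8]
width: 0.124
ee_pos: [553.6, 320.4, -18.2]
tool_rot: [-3.142, 0.0, -2.998]
contact_force: [0.2, -0.1, -0.5]
width: 0.129
```

```bash
python3 -m crank '{"gripper":[-1,-1,-1,-1],"dp":[[0,-0.1,0.15],[0,0,0.15],[0,0,0],[0,0,0]],"angular":[[0,0,0],[0,0,0],[0,0,0],[0,0,0]]}' |sed -n '2,5p'
python3 -m crank '{"gripper":[-1,-1,-1,-1],"dp":[[0,0,0.1],[0,0,0.05],[0,0,0],[0,0,0]],"angular":[[0,0,0],[0,0,0],[0,0,0],[0,0,0]]}' |sed -n '2,5p'
```

```text
ee_pos: [553.7, 319.4, -21.2]
tool_rot: [-3.142, -0.0, -2.998]
contact_force: [0.4, 0.2, -0.6]
width: 0.117
ee_pos: [553.9, 319.5, -22.1]
tool_rot: [-3.141, 0.0, -2.998]
contact_force: [-2.3, -1.1, 4.4]
width: 0.127
```

```bash
python3 -m crank '{"gripper":[-0.7,-0.5,-0.3,-0.2,-0.2],"dp":[[0,0,0],[0,0,0],[0,0,0],[0,0,0],[0,0,0]],"angular":[[0,0,0],[0,0,0],[0,0,0],[0,0,0],[0,0,0]]}' 20|sed -n '2,6p'
python3 -m crank '{"gripper":[-0.2,-0.2,-0.2,0.4,0.6],"dp":[[0,0,-1],[0,0,-2],[0,0,-4],[0,0,-6],[0,0,-6]],"angular":[[0,0,0],[0,0,0],[0,0,0],[0,0,0],[0,0,0]]}' |sed -n '1,6p'
python3 -m crank '{"gripper":[0.6,0.6,0.6],"dp":[[0,0,-5],[0,0,0],[0,0,0]],"angular":[[0,0,0],[0,0,0],[0,0,0]]}' |sed -n '2,3p'
python3 -c "
from h import *
s=shot('wrist','p.png',(180,60,460,270),2.8);np.save('p.npy',s);print(proj('wrist',[554.4,317.6,8],s),proj('wrist',[450.5,302.6,20],s))"
```

```text
ee_pos: [553.7, 319.3, -22.9]
tool_rot: [-3.142, -0.0, -2.998]
contact_force: [-0.7, -0.1, 0.3]
width: 0.398
gripper_force: 0.0
time_s: 37.35
ee_pos: [553.6, 319.7, 170.7]
tool_rot: [3.141, 0.001, -2.998]
contact_force: [1.6, 0.4, 0.1]
width: 0.793
gripper_force: 0.0
ee_pos: [553.6, 319.4, 217.9]
tool_rot: [-3.141, 0.001, -2.998]
(np.float64(317.1489939018382), np.float64(198.21681387236447)) (np.float64(316.91950999662265), np.float64(81.86911281631063))
```

```bash
for i in 1 2; do python3 -m crank '{"gripper":[0.6,0.6,0.6,0.6,0.6],"dp":[[0,0,0],[0,0,0],[0,0,0],[0,0,0],[0,0,0]],"angular":[[0,0,9.41],[0,0,9.41],[0,0,9.41],[0,0,9.41],[0,0,9.41]]}' |sed -n '2,3p'; done
for i in 1 2; do python3 -m crank '{"gripper":[0.6,0.6,0.6,0.6,0.6],"dp":[[-5.13,-1.79,0],[-5.13,-1.79,0],[-5.13,-1.79,0],[-5.13,-1.79,0],[-5.13,-1.79,0]],"angular":[[0,0,0],[0,0,0],[0,0,0],[0,0,0],[0,0,0]]}' |sed -n '2,3p'; done
python3 -m crank '{"gripper":[0.6,0.6,0.6,0.6,0.6],"dp":[[-5.13,-1.79,0],[-5.13,-1.79,0],[-5.13,-1.79,0],[0,0,0],[0,0,0]],"angular":[[0,0,0],[0,0,0],[0,0,0],[0,0,0],[0,0,0]]}' |sed -n '2,3p'
for i in 1 2; do python3 -m crank '{"gripper":[0.6,0.6,0.6,0.6,0.6],"dp":[[0,0,0],[0,0,0],[0,0,0],[0,0,0],[0,0,0]],"angular":[[0,0,9.41],[0,0,9.41],[0,0,9.41],[0,0,9.41],[0,0,9.41]]}' |sed -n '2,3p'; done
python3 -m crank '{"gripper":[0.6,0.6],"dp":[[0,0,0],[0,0,0]],"angular":[[0,0,0],[0,0,0]]}' |sed -n '2,6p'
python3 - <<'E'
from h import *
go([369.5,-362,100]);s=shot('wrist','q.png');np.save('q.npy',s)
im=cv2.imread('pics/raw_q.png');print('cap px pred',proj('wrist',[369.5,-362,85],s))
u,v=map(int,proj('wrist',[369.5,-362,85],s));g=cv2.cvtColor(im,cv2.COLOR_BGR2GRAY)
m=(g<45).astype(np.uint8);m[:max(0,v-70)]=0;m[v+45:]=0;m[:,:u-60]=0;m[:,u+60:]=0
n,l,st,c=cv2.connectedComponentsWithStats(m)
for k in range(1,n):
    if st[k,4]>80: print(st[k],c[k])
E
```

```text
ee_pos: [552.9, 318.7, 215.5]
tool_rot: [-3.139, -0.001, 2.459]
ee_pos: [552.9, 318.7, 215.4]
tool_rot: [-3.139, 0.001, 1.637]
ee_pos: [481.3, 55.0, 215.9]
tool_rot: [-3.139, -0.0, 1.642]
ee_pos: [410.5, -206.5, 216.0]
tool_rot: [-3.14, -0.001, 1.642]
ee_pos: [369.3, -361.5, 216.0]
tool_rot: [-3.14, -0.003, 1.643]
ee_pos: [370.4, -360.4, 216.9]
tool_rot: [-3.141, -0.0, 0.819]
ee_pos: [370.4, -360.4, 216.9]
tool_rot: [-3.141, 0.0, -0.002]
ee_pos: [370.0, -361.5, 217.2]
tool_rot: [-3.141, 0.0, 0.005]
contact_force: [-0.2, 0.1, -1.0]
width: 0.801
gripper_force: 0.0
dp cm [-0.05  0.05 11.72]
tcp [ 370.  -361.5  217.2] rot [-3.141  0.     0.005] t 42.4 w 0.8006414253413584
cap px pred (np.float64(321.27486450021433), np.float64(215.79242670936546))
[307 200  27  27 552] [319.74818841 213.13586957]
```

The cap is found at (319.7,213), about 2 mm from the prediction. I'll descend.

```bash
python3 -m crank '{"gripper":[0.6,0.6,0.6,0.6,0.6],"dp":[[0.05,0,4],[0,0,5],[0,0,4],[0,0,3],[0,0,2]],"angular":[[0,0,0],[0,0,0],[0,0,0],[0,0,0],[0,0,0]]}' |sed -n '2,4p'
python3 -m crank '{"gripper":[0.6,0.6,0.6,0.6,0.6],"dp":[[0,0,1.2],[0,0,0.7],[0,0,0.5],[0,0,0.4],[0,0,0]],"angular":[[0,0,0],[0,0,0],[0,0,0],[0,0,0],[0,0,0]]}' |sed -n '2,4p'
```

```text
ee_pos: [369.5, -361.6, 35.6]
tool_rot: [-3.14, 0.001, 0.002]
contact_force: [-0.2, 0.2, -0.4]
ee_pos: [370.1, -362.6, 9.4]
tool_rot: [3.141, -0.0, 0.0]
contact_force: [-0.1, 0.6, -0.4]
```

```bash
python3 -m crank '{"gripper":[0.4,0.2,0,-0.1,-0.1],"dp":[[0,0,0],[0,0,0],[0,0,0],[0,0,0],[0,0,0]],"angular":[[0,0,0],[0,0,0],[0,0,0],[0,0,0],[0,0,0]]}' 20|sed -n '2,6p'
python3 -m crank '{"gripper":[-0.2,-0.25,-0.3,-0.4,-0.4],"dp":[[0,0,0],[0,0,0],[0,0,0],[0,0,0],[0,0,0]],"angular":[[0,0,0],[0,0,0],[0,0,0],[0,0,0],[0,0,0]]}' 25|sed -n '2,6p'
```

```text
ee_pos: [370.1, -362.5, 9.3]
tool_rot: [3.141, -0.0, 0.0]
contact_force: [0.8, 1.0, -1.4]
width: 0.453
gripper_force: 0.0
ee_pos: [370.2, -362.4, 9.4]
tool_rot: [-3.141, -0.0, 0.0]
contact_force: [-0.0, 0.8, 2.4]
width: 0.384
gripper_force: 25.0
```

```bash
python3 -m crank '{"gripper":[-0.5,-0.5,-0.5,-0.5,-0.5],"dp":[[0,0,0],[0,0,-0.5],[0,0,-1.5],[0,0,-3],[0,0,-3]],"angular":[[0,0,0],[0,0,0],[0,0,0],[0,0,0],[0,0,0]]}' 45|sed -n '2,6p'
python3 -m crank '{"gripper":[-0.5,-0.5,-0.5,-0.5,-0.5],"dp":[[0,0,-4],[0,0,-4],[0,0,-4],[0,0,-2],[0,0,0]],"angular":[[0,0,0],[0,0,0],[0,0,0],[0,0,0],[0,0,0]]}' |sed -n '2p;5p'
python3 -m crank '{"gripper":[-0.5,-0.5,-0.5,-0.5,-0.5],"dp":[[1,-2,0],[2,-4,0],[2,-5,0],[2,-5,0],[1,-5,0]],"angular":[[0,0,0],[0,0,0],[0,0,0],[0,0,0],[0,0,0]]}' |sed -n '2p;5p'
python3 -m crank '{"gripper":[-0.5,-0.5,-0.5,-0.5,-0.5],"dp":[[0.15,-5,0],[0,-5,0],[0,-5,0],[0,-5,0],[0,-5,0]],"angular":[[0,0,0],[0,0,0],[0,0,0],[0,0,0],[0,0,0]]}' |sed -n '2p;5p'
python3 -m crank '{"gripper":[-0.5,-0.5,-0.5,-0.5,-0.5],"dp":[[0,-5,0],[0,-5,0],[0,-4,0],[0,-3,0],[0,-2,0]],"angular":[[0,0,0],[0,0,0],[0,0,0],[0,0,0],[0,0,0]]}' |sed -n '2p;5p'
python3 -m crank '{"gripper":[-0.5,-0.5,-0.5],"dp":[[0,-1.5,0],[0,0,0],[0,0,0]],"angular":[[0,0,0],[0,0,0],[0,0,0]]}'
python3 -c "
from h import *
go([451.6,304.3,29.4])"
```

```text
ee_pos: [370.1, -362.8, 91.0]
tool_rot: [3.141, -0.0, 0.0]
contact_force: [0.3, -0.0, -0.4]
width: 0.381
gripper_force: 44.7
ee_pos: [370.9, -363.5, 231.9]
width: 0.38
ee_pos: [450.0, -150.4, 228.1]
width: 0.376
ee_pos: [450.5, 98.8, 228.2]
width: 0.38
ee_pos: [450.2, 288.8, 228.1]
width: 0.381
time_s: 48.45
ee_pos: [451.3, 301.5, 228.6]
tool_rot: [3.14, 0.001, -0.0]
contact_force: [-0.3, -0.1, -0.6]
width: 0.382
gripper_force: 44.8
dp cm [ 0.05 -0.31 19.92]
tcp [451.3 301.5 228.6] rot [ 3.14e+00  1.00e-03 -0.00e+00] t 48.45 w 0.38200460028955174
```

```bash
python3 -m crank '{"gripper":[-0.5,-0.5,-0.5,-0.5,-0.5],"dp":[[0,-0.25,3],[0,0,4],[0,0,4],[0,0,3],[0,0,1.5]],"angular":[[0,0,0],[0,0,0],[0,0,0],[0,0,0],[0,0,0]]}' |sed -n '2p'
python3 -m crank '{"gripper":[-0.5,-0.5,-0.5],"dp":[[0,0,1],[0,0,0],[0,0,0]],"angular":[[0,0,0],[0,0,0],[0,0,0]]}' |sed -n '2,4p'
python3 -c "
from h import *
go([451.6,304.3,29.4])"
```

```text
ee_pos: [450.8, 303.1, 72.5]
ee_pos: [452.0, 305.5, 65.3]
tool_rot: [-3.141, -0.002, 0.0]
contact_force: [-0.4, -0.7, -0.3]
dp cm [-0.05  0.12  3.59]
tcp [452.  305.5  65.3] rot [-3.141e+00 -2.000e-03  0.000e+00] t 49.45 w 0.3754723546093489
```

```bash
python3 -m crank '{"gripper":[-0.5,-0.5,-0.5,-0.5,-0.5],"dp":[[-0.05,0.1,0.6],[0,0,0.6],[0,0,0.5],[0,0,0.5],[0,0,0]],"angular":[[0,0,0],[0,0,0],[0,0,0],[0,0,0],[0,0,0]]}' |sed -n '2,4p'
python3 -m crank '{"gripper":[-0.5,-0.5,-0.5,-0.5,-0.5],"dp":[[0,0,0.4],[0,0,0.4],[0,0,0.2],[0,0,0.2],[0,0,0]],"angular":[[0,0,0],[0,0,0],[0,0,0],[0,0,0],[0,0,0]]}' |sed -n '2,4p'
python3 -m crank '{"gripper":[-0.5,-0.5,-0.5],"dp":[[0,0,0.1],[0,0,0],[0,0,0]],"angular":[[0,0,0],[0,0,0],[0,0,0]]}' |sed -n '2,4p'
```

```text
ee_pos: [450.4, 303.8, 41.7]
tool_rot: [3.141, 0.001, 0.0]
contact_force: [0.1, 0.2, -0.3]
ee_pos: [450.8, 304.0, 30.1]
tool_rot: [3.141, 0.0, 0.0]
contact_force: [0.9, 0.3, -0.1]
ee_pos: [451.0, 304.1, 29.5]
tool_rot: [-3.142, -0.0, 0.0]
contact_force: [0.4, 0.1, 1.2]
```

```bash
python3 -m crank '{"gripper":[-0.5,-0.5,-0.5],"dp":[[0,0,0.1],[0,0,0],[0,0,0]],"angular":[[0,0,0],[0,0,0],[0,0,0]]}' |sed -n '2,4p'
python3 -m crank '{"gripper":[-0.15,-0.05,0.1,0.3,0.4],"dp":[[0,0,0],[0,0,0],[0,0,0],[0,0,0],[0,0,0]],"angular":[[0,0,0],[0,0,0],[0,0,0],[0,0,0],[0,0,0]]}' 20|sed -n '2,6p'
python3 -m crank '{"gripper":[0.4,0.4,0.4,0.4,0.4],"dp":[[0,0,0],[0,0,-1],[0,0,-3],[0,0,-5],[0,0,-5]],"angular":[[0,0,0],[0,0,0],[0,0,0],[0,0,0],[0,0,0]]}' |sed -n '1,6p'
python3 -m crank '{"gripper":[0.4,0.4,0.4,0.4,0.4],"dp":[[1,0,-5],[3,0,-4],[3,0,0],[0,0,0],[0,0,0]],"angular":[[0,0,0],[0,0,0],[0,0,0],[0,0,0],[0,0,0]]}' |sed -n '1,6p'
python3 -c "
from h import *
s=shot('wrist','r.png')
a=cv2.imread('pics/raw_r.png')[0:300,150:550]
get=get_image('side')[250:370,120:300,::-1]
b=cv2.resize(get,(450,300),interpolation=cv2.INTER_CUBIC)
im=np.vstack([cv2.resize(a,(400,300)),np.zeros((0,400,3),np.uint8)])
cv2.imwrite('pics/s.png',np.hstack([cv2.resize(a,(400,300)),b[:, :400]]))
for p in ([451.6,304.3,20],[451.6,304.3,90]): print(np.array(proj('wrist',p,s))-[150,0])"
```

```text
ee_pos: [451.2, 304.2, 29.4]
tool_rot: [3.141, -0.001, 0.0]
contact_force: [-3.1, -1.6, 8.2]
ee_pos: [450.8, 304.0, 28.2]
tool_rot: [3.142, 0.0, 0.0]
contact_force: [0.2, -0.7, -1.2]
width: 0.699
gripper_force: 0.0
time_s: 52.7
ee_pos: [450.6, 304.1, 170.3]
tool_rot: [-3.142, -0.0, 0.001]
contact_force: [1.6, -0.3, -0.5]
width: 0.705
gripper_force: 0.0
time_s: 53.32
ee_pos: [519.8, 304.5, 258.2]
tool_rot: [-3.141, 0.001, 0.001]
contact_force: [0.1, 0.8, -0.5]
width: 0.7
gripper_force: 0.0
[170.38148866 255.38058809]
[170.56182248 279.16048023]
```

View pics/s.png

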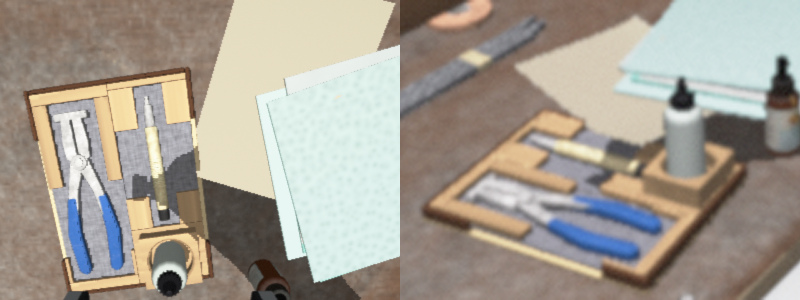

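The picture shows the pliers at (85,190), the cutter at (155,155) down in its slot, and the bottle upright in the well. The dropper is where it was, so I'm handing in.

```bash
python3 -c "
from workcell import finish_job
print(finish_job())"
```

```text
the job is handed in; nothing more can be done
None
```

I handed the job in at about 53 s of the 128 s limit: the last pictures show the running pliers, cutter and oil bottle down in their places, with the dropper bottle where it was. I never moved the grozing pliers but did not re-check them, and the hand-in returned no verdict.

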